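# Clamp the glued lath in the screw press

## Task

Lay the long glued lath flat in the channel of the little screw press and slide it in under the foot until its end is up against the stop. Then wind the T-handle down, half turn by half turn, until the foot grips the lath firmly without overtightening, and let go, leaving the other things on the desk where they are.

Things in the scene. Friction and masses are not known exactly. Their poses are not given: they have to be found in the camera images.
- lath: The workpiece: a wooden lath glued up from two strips, 220 mm long (its y axis), 44 mm wide (x), 24 mm thick (z), about 0.15 kg, lying flat on the desk. Origin at the centre of its underside; both ends are alike. (A shorter piece of the same section, 110 mm long, is an offcut and is to be left alone.)
- press: Small grey screw press, fixed to the desk; origin at desk level on the screw's vertical axis. Base 150 mm (x) by 170 mm (y=-110 to +60 mm), 15 mm thick, with a channel along y for the lath, open at the -y end, closed by the stop at y=+45 mm. Two columns (18 mm thick, at x=+-57 mm) carry a bridge 34 mm wide (y), underside 72 mm, top 92 mm above the desk.
- mouth (a point): Middle of the channel's open mouth on its floor, 110 mm from the screw axis, 15 mm above the desk; axes as the press. The lath goes in here towards +y. The fences, 14 mm high, flare from about 75 mm apart here to 48 mm at 40 mm further in, then run parallel. Once home, the lath sticks out 65 mm from here.
- stop (a point): Foot of the end stop's inner face, in the middle of the channel, on its floor (15 mm above the desk); axes as the press. With the lath home its end touches this face.
- tscrew: Steel screw with T-handle. Origin on the screw axis at the middle of the T bar; x runs along the bar, z up. The bar is round, 10 mm thick, with 16 mm balls centred 77 mm either side of the axis; hub 26 mm across. It starts at any angle. Turned clockwise seen from above, screw and bar go down 10 mm per turn; 0.5 to 1 turn reaches the lath. It stays where it is left.
- nut (a point): Middle of the bridge's top, 92 mm above the desk, where the screw passes. The foot, a 34 mm disc on its end, sits 106 mm below the T bar's middle, up to 1.2 mm more or less (hidden packing): go by feel. Free, the screw takes 0.1 N m (2 N at 55 mm from the axis). On the lath it stiffens by about 0.15 N m per 0.1 rad. 0.15 N m above free is barely firm (20 N on the lath), 0.3 to 0.4 right, 0.6 crushes it (80 N).
- globe: Bystander: green glass globe paperweight, 80 mm across, 75 mm high. Origin in its underside.
- pencil_cup: Bystander: dark silicone pencil cup with pencils, 76 mm across, 165 mm high. Origin in its underside.
- tin: Bystander: closed round tin, 93 mm across, 50 mm high. Origin in its underside.
- mug: Bystander: steel mug, 76 mm across, 85 mm high. Origin in its underside.
- set_square: Bystander: flat grey plastic set square, 150 by 110 mm, 4 mm thick. Origin in its underside.
- glue: Bystander: white glue bottle, 52 mm across, 120 mm high. Origin in its underside.
- offcut: Bystander: short wooden offcut, 110 x 44 x 24 mm. Origin in its underside.
Not all that is in view belongs to the job. There is more than one size of the press; the one meant has the size given above.

How it is judged:
By the outcome, as a careful person would: the job done as asked, in the order asked, and still so for the second after the job is handed in, with the robot touching nothing.
It also fails if it takes over 72 s, if anything falls off the work surface, if the arm or the gripper's body presses on something with over 40 N, if the wrist force passes 120 N, or if a joint passes its speed limit or range.

## Robot

A 7-joint arm with a two-finger parallel gripper is mounted at the origin on the work surface. World frame = base frame: x ahead of the robot, y to its left, z up, the work surface at z = 0. Lengths are in m, angles in rad, forces in N, time in s.
With the tool pointing down it reaches from about 0.4 to 0.85 m from the base axis. Payload 6.9 kg.
Tool frame: the origin (TCP) lies on the centre line of the jaws, within the pads' length; the fingertips stand 22 mm ahead of it and the grasp point (between the pads) lies 3 mm ahead of it; z points along the fingers, y is the line along which they close (so a half turn about z gives the same grasp; the last joint's range is limited). The gripper opens to 85 mm and grips with 20 to 120 N. Pads are 22 mm wide; open, the fingers measure 114 mm over their backs; the gripper's body (76 mm by 85 mm) begins 54 mm behind the grasp point. The pads swing forward as they close: fully open they stand 13 mm farther back than shut.
Start: joints at [1.45, 0.507, -0.238, 1.5, 0.126, 1.149, -0.155], TCP at [0.141, -0.609, 0.253] pointing down, gripper open.
Joint ranges: [-3.08, 3.08], [-0.24, 2.05], [-1.43, 1.35], [0, 2.5], [-1.52, 4.66], [0.17, 1.96], [-2.89, 2.89]. Speed limits (rad/s): [2.39, 2.39, 3.14, 3.14, 3.14, 3.14, 3.14].

## Interface

Orientations are given as a unit quaternion [x, y, z, w].
In Python, from bench import env gives the robot as it stands.
- The arm moves only by the tool drive_tool, never from a script. Its argument "plan" is a list that holds one entry, the list of rows, each a list of 7 numbers: the opening, from 0 (shut) to 1 (fully open), then the shift along the tool's x, y, z in m, then the turn, a rotation vector about the tool's x, y, z in rad. In form: [[[claw, x, y, z, ax, ay, az], ...]]. A call has exactly 5 rows; each row shifts and turns the commanded pose from where the row before left it, along the tool's axes as they then stand; what a row does not reach is not made up. A row lasts 1/8 s, in which the tool goes at most 62.5 mm and 10.7 degrees, less where a joint would pass 70% of its speed; a pose out of reach is approached as far as the arm can. A call is refused whole if a number of a shift passes 0.0625 or a number of a turn 0.188, either way. A call with a gripper value outside its range is refused whole. The fingers move at their own pace and stop on an object; "grip_force" is the grip in N (left out, the last holds). Time passes only in rows, so rows that do not move let the fingers close, or fill a call up. It gives the time, the measured TCP pose, the force, the opening and the grip force at its end, in the units of the state.
- env.observe(): the state, without advancing time (a new reading comes with each control period).
- env.snapshot(name): name is "scene" or "top" or "wrist"; returns the picture (400x640x3 uint8, blue, green, red); there is no depth.
- env.camera_info(name): a dict with "vertical_fov" (degrees; the focal length in pixels is half the picture's height over the tangent of half this angle, whatever the lens; pixels are square), "cx", "cy" (the principal point, pixels), "k1" (the pictures are not rectified: a ray, as slopes to the right and down, at radius r is drawn at 1 + k1 r^2 times it, then the intrinsics apply), "R" (3x3) and "t" (3): a world point X has camera coordinates R X + t; the wrist camera has in their place "hand_eye" (4x4, takes a point from camera to tool coordinates, whose origin is the TCP and whose axes are the flange's). Camera axes: x right, y down, z forward; pixel columns grow to the right and rows downward; lengths in m; the calibration is good to about 2 mm. A picture is of the moment at which its call begins: read the wrist's pose just before it. camera_info takes no time and is no camera call.
- env.close_job(): hands the job in; it is judged then, once.
The state is a dict: "t": time; "q": joint angles; "qvel": joint speeds; "joint_torque": joint torques, N m; "tcp_pos": TCP position; "ee_rot": TCP orientation; "contact_force": force on the tool from outside, world axes, zero at the start; "ft_torque": the same for the moment, N m; "grip_width": finger opening in m; "gripper_force": force on a finger pad.
Only numpy, scipy, OpenCV 4.12 (cv2) and the standard library are available. Lean on these libraries where they do the work, as an engineer would, in place of code of your own. Each camera call takes 0.05 s, during which the arm holds its last target. There are 200 camera calls.

## Working session

There is one attempt and no reset: what is moved stays moved. The work goes in short steps, Python scripts to look and compute and a tool call to move; the robot and the scene stay as the last step left them, time stands still between calls to the robot, and variables do not carry over. Pictures are saved under pics/ and viewed, at most 10 in all, crops included, and the job is handed in when it is done.

Besides the shell and the picture viewer there is one more tool, called after "Emit:" by a JSON object that holds its "fn" and its "kwargs", one argument or row to a line. drive_tool: Moves the arm, as the interface text tells. Its arguments: {"type":"object","properties":{"plan":{"type":"array","items":{"type":"array","items":{"type":"array","items":{"type":"number"}}}},"grip_force":{"type":"number"}},"required":["plan"]}

```bash
mkdir -p pics; ls; python3 - <<'E'
from bench import env
import cv2,numpy as np
np.set_printoptions(precision=4,suppress=True)
for n in("scene","top"):
    cv2.imwrite(f"pics/{n}0.png",env.snapshot(n))
for n in("scene","top","wrist"): print(n,env.camera_info(n))
print(env.observe())
E
```

```text
pics
scene {'vertical_fov': 57.43256814381595, 'cx': 320.40656824816574, 'cy': 200.26804534043129, 'k1': -0.04631448840487241, 'R': array([[-0.3025,  0.9531,  0.0134],
       [ 0.6936,  0.2297, -0.6828],
       [-0.6538, -0.1972, -0.7305]]), 't': array([ 0.0944, -0.2655,  1.443 ])}
top {'vertical_fov': 53.18932759768771, 'cx': 320.6371874083964, 'cy': 191.0611075632117, 'k1': -0.04613756679159249, 'R': array([[ 0.0132, -0.9998,  0.012 ],
       [-0.9912, -0.0147, -0.1317],
       [ 0.1319, -0.0102, -0.9912]]), 't': array([0.034 , 0.5112, 1.1408])}
wrist {'vertical_fov': 59.845708003371676, 'cx': 318.6099717594432, 'cy': 198.53217721328028, 'k1': -0.07523712109724728, 'hand_eye': array([[-0.0008, -0.9453, -0.3261,  0.0832],
       [ 1.    , -0.0008, -0.0004, -0.0012],
       [ 0.0002, -0.3261,  0.9453, -0.1217],
       [ 0.    ,  0.    ,  0.    ,  1.    ]])}
{'t': 0.1, 'q': array([ 1.4495,  0.5083, -0.2375,  1.501 ,  0.1257,  1.1489, -0.1548]), 'qvel': array([-0.001 , -0.0001, -0.0005, -0.0025,  0.0008, -0.0021, -0.0004]), 'joint_torque': array([ -0.0046, -62.1827,  -2.1946, -25.0202,   0.0125,   0.0079,
         0.    ]), 'tcp_pos': array([ 0.1403, -0.6086,  0.2525]), 'ee_rot': array([ 0.9936,  0.1131, -0.0001, -0.0008]), 'contact_force': array([ 0.1076,  0.521 , -0.3053]), 'ft_torque': array([ 0.0064,  0.0331, -0.0207]), 'gripper_force': 0.0, 'grip_width': 0.08524536638660699}
```

View pics/scene0.png

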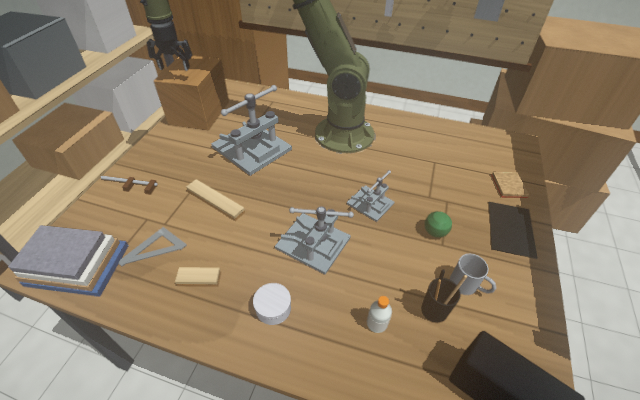

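View pics/top0.png

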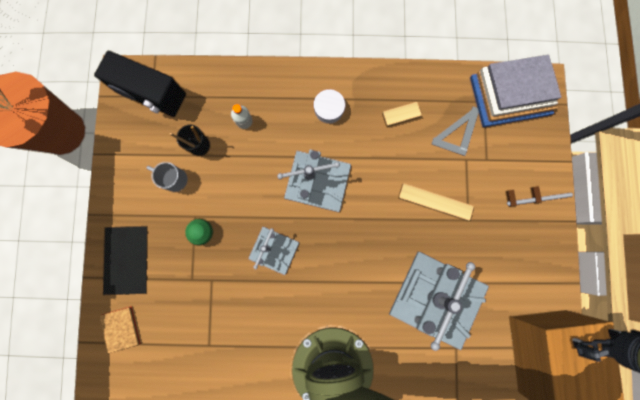

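Scene: three presses. The middle one is at about (318,182) in top and is the likely size; a small one is at (273,250) and a big one at (440,300). The lath is at top (436,201), the offcut at (402,114). Next I measure these.

```bash
cat > h.py <<'E'
from bench import env
import cv2,numpy as np
from scipy.spatial.transform import Rotation as Ro
np.set_printoptions(precision=4,suppress=True)
def cam(n,obs=None):
    c=env.camera_info(n)
    f=200/np.tan(np.radians(c['vertical_fov']/2))
    K=np.array([[f,0,c['cx']],[0,f,c['cy']],[0,0,1]])
    if 'R' in c: R,t=np.array(c['R']),np.array(c['t'])
    else:
        H=np.array(c['hand_eye']);T=np.eye(4);T[:3,:3]=Ro.from_quat(obs['ee_rot']).as_matrix();T[:3,3]=obs['tcp_pos']
        M=np.linalg.inv(T@H);R,t=M[:3,:3],M[:3,3]
    return K,np.array([c['k1'],0,0,0.]),R,t
def plane(C,px,z):
    K,d,R,t=C
    s=cv2.undistortPoints(np.array(px,float).reshape(-1,1,2),K,d)[:,0]
    r=np.c_[s,np.ones(len(s))]@R; o=-R.T@t
    return (o+r*((z-o[2])/r[:,2])[:,None])[:,:2]
def proj(C,X):
    K,d,R,t=C
    return cv2.projectPoints(np.array(X,float).reshape(-1,1,3),cv2.Rodrigues(R)[0],t,K,d)[0][:,0]
def rect(p):
    c,s,a=cv2.minAreaRect(np.float32(p)*1000); return np.array(c)/1000,np.array(s),a
def snap(n,name):
    o=env.observe();im=env.snapshot(n);cv2.imwrite(f"pics/{name}.png",im);return im,cam(n,o)
E
python3 - <<'E'
from h import *
im=cv2.imread('pics/top0.png');C=cam('top')
hsv=cv2.cvtColor(im,cv2.COLOR_BGR2HSV)
print(hsv[201,436],hsv[200,345],hsv[215,436],hsv[114,402])
wood=cv2.inRange(hsv,(10,60,205),(30,150,255))
grey=cv2.inRange(hsv,(85,10,70),(130,90,220))
for nm,m,z in(('wood',wood,.024),('grey',grey,.015)):
    m=cv2.morphologyEx(m,cv2.MORPH_OPEN,np.ones((2,2)))
    for c in cv2.findContours(m,0,2)[0]:
        if cv2.contourArea(c)>300 and c[:,0,0].min()>200 and c[:,0,0].max()<500:
            print(nm,cv2.contourArea(c),c[:,0].mean(0),rect(plane(C,c,z)))
cv2.imwrite('pics/c1.png',cv2.resize(im[130:230,270:490],None,fx=3.6,fy=3.6,interpolation=cv2.INTER_CUBIC))
E
```

```text
[ 22 103 246] [ 16 150 170] [ 16 146 185] [ 22 101 247]
wood 333.0 [270.0377 372.283 ] (array([-0.0058,  0.1636]), array([39.3145, 94.7695]), 5.4647674560546875)
wood 1070.5 [437.     201.9524] (array([ 0.485 , -0.3067]), array([220.2162,  49.8059]), 72.2362289428711)
wood 462.5 [402.72 113.78] (array([ 0.755 , -0.2083]), array([ 45.0549, 112.0364]), 17.83592414855957)
grey 5132.5 [442.1513 304.321 ] (array([ 0.1964, -0.3139]), array([233.9028, 204.9708]), 64.6596908569336)
grey 1248.0 [274.4571 251.2857] (array([0.3327, 0.1736]), array([113.4839, 100.55  ]), 67.56073760986328)
grey 2565.0 [318.2018 180.1743] (array([0.547 , 0.0467]), array([166.3299, 156.9005]), 76.73697662353516)
grey 773.0 [461.8736 132.1494] (array([ 0.7208, -0.3784]), array([ 98.6058, 158.2534]), 68.93761444091797)
```

View pics/c1.png

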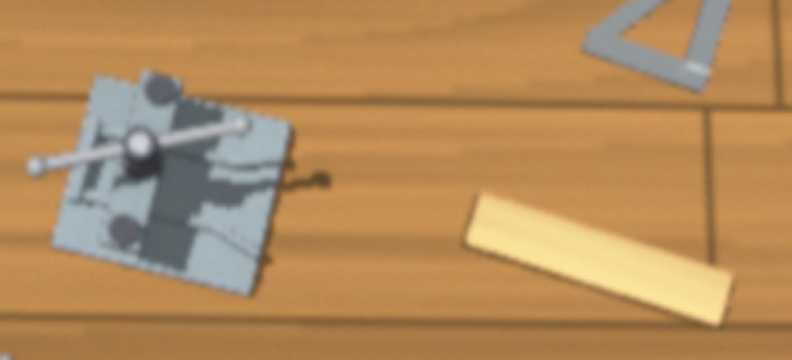

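```bash
python3 - <<'E'
from h import *
C=cam('top')
q=lambda a:np.array(a)/3.6+[270,130]-0.36
b=plane(C,q([(95,75),(292,122),(250,295),(52,247)]),.015);print('base',b, rect(b))
u=(b[0]+b[3]-b[1]-b[2])/2;print('len',np.hypot(*u));w=(b[0]+b[1]-b[2]-b[3])/2;print('wid',np.hypot(*w));u/=np.hypot(*u)
c=b.mean(0);ax=c+u*.025;print('u',u,np.degrees(np.arctan2(u[1],u[0])),'screw',ax,'mouth',ax-.11*u)
balls=plane(C,q([(37,166),(241,125)]),.152);print('balls',balls,balls.mean(0),np.hypot(*(balls[0]-balls[1])),np.degrees(np.arctan2(*(balls[0]-balls[1])[::-1])))
l=plane(C,q([(483,193),(733,272),(720,326),(463,244)]),.024);print('lath',l)
l=l
d=(l[0]+l[3]-l[1]-l[2]);print('lath dir',np.degrees(np.arctan2(d[1],d[0])),l.mean(0))
E
```

```text
base [[ 0.636   0.1171]
 [ 0.5983 -0.0488]
 [ 0.4525 -0.0146]
 [ 0.4899  0.1495]] (array([0.5441, 0.0507]), array([170.1459, 149.7848]), 77.21100616455078)
len 0.16924417062357852
wid 0.14969208115749408
u [0.2219 0.9751] 77.17957012499467 screw [0.5497 0.0752] mouth [ 0.5253 -0.0321]
balls [[0.5343 0.1509]
 [0.5674 0.0008]] [0.5508 0.0759] 0.1537196390079383 102.42566203445546
lath [[ 0.5391 -0.2069]
 [ 0.4761 -0.4149]
 [ 0.4312 -0.4024]
 [ 0.4963 -0.1897]]
lath dir 73.07071159245649 [ 0.4857 -0.3035]
```

```bash
cat >> h.py <<'E'
def Rd(yaw):
    c,s=np.cos(np.radians(yaw)),np.sin(np.radians(yaw)); return np.array([[c,s,0],[s,-c,0],[0,0,-1.]])
def go(pos,yaw,n,claw,start=None):
    "rows from the pose as it stands (or start=(pos,R)) to pos, yaw"
    o=env.observe()
    p,R=start if start else (np.array(o['tcp_pos']),Ro.from_quat(o['ee_rot']).as_matrix())
    pos=np.array(pos); rv=Ro.from_matrix(R.T@Rd(yaw)).as_rotvec()/n; st=(pos-p)/n; S=Ro.from_rotvec(np.round(rv,3)).as_matrix()
    for i in range(n):
        sh=np.round(R.T@(p+0-p+ (pos-p)/(n-i)),4); p=p+R@sh; R=R@S
        print([claw,*sh.tolist(),*np.round(rv,3).tolist()])
    return p,R
def st():
    o=env.observe();R=Ro.from_quat(o['ee_rot']).as_matrix()
    print('t',round(o['t'],2),'p',np.array(o['tcp_pos']),'yaw',np.degrees(np.arctan2(R[1,0],R[0,0])),'z',R[:,2],'F',np.array(o['contact_force']),'M',np.array(o['ft_torque']),'w',o['grip_width'],'q',np.array(o['q']))
    return o
E
python3 - <<'E'
from h import *
st();go((.460,-.389,.2),73.1,10,1)
E
```

```text
t 0.1 p [ 0.1403 -0.6086  0.2525] yaw 12.991003563605819 z [-0.0004  0.0015 -1.    ] F [ 0.1076  0.521  -0.3053] M [ 0.0064  0.0331 -0.0207] w 0.08524536638660699 q [ 1.4495  0.5083 -0.2375  1.501   0.1257  1.1489 -0.1548]
[1, 0.0361, -0.0142, 0.0053, -0.0, -0.0, -0.105]
[1, 0.0374, -0.0103, 0.0053, -0.0, -0.0, -0.105]
[1, 0.0383, -0.0064, 0.0053, -0.0, -0.0, -0.105]
[1, 0.0387, -0.0023, 0.0053, -0.0, -0.0, -0.105]
[1, 0.0387, 0.0017, 0.0053, -0.0, -0.0, -0.105]
[1, 0.0383, 0.0058, 0.0052, -0.0, -0.0, -0.105]
[1, 0.0375, 0.0098, 0.0053, -0.0, -0.0, -0.105]
[1, 0.0363, 0.0136, 0.0052, -0.0, -0.0, -0.105]
[1, 0.0347, 0.0174, 0.0053, -0.0, -0.0, -0.105]
[1, 0.0327, 0.0209, 0.0052, -0.0, -0.0, -0.105]
```

Emit:
{"fn": "drive_tool", "kwargs": {
  "plan": [
    [[1, 0.036, -0.014, 0.005, 0, 0, -0.105], [1, 0.037, -0.01, 0.005, 0, 0, -0.105], [1, 0.038, -0.006, 0.005, 0, 0, -0.105], [1, 0.039, -0.002, 0.005, 0, 0, -0.105], [1, 0.039, 0.002, 0.005, 0, 0, -0.105]]
  ]
}}

```text
t: 0.72
tcp_pos: [0.3015, -0.4996, 0.2278]
ee_rot: [0.93, 0.369, -0.0, -0.0]
contact_force: [-0.1, -0.1, -1.0]
grip_width: 0.0853
gripper_force: 0.0
```

Emit:
{"fn": "drive_tool", "kwargs": {
  "plan": [
    [[1, 0.038, 0.006, 0.005, 0, 0, -0.105], [1, 0.0375, 0.01, 0.005, 0, 0, -0.105], [1, 0.036, 0.0135, 0.005, 0, 0, -0.105], [1, 0.035, 0.0175, 0.005, 0, 0, -0.105], [1, 0.033, 0.021, 0.005, 0, 0, -0.105]]
  ]
}}

```text
t: 1.35
tcp_pos: [0.4615, -0.3901, 0.2027]
ee_rot: [0.802, 0.597, -0.0, -0.0]
contact_force: [-0.3, 0.1, 1.0]
grip_width: 0.0855
gripper_force: 0.0
```

```bash
python3 - <<'E'
from h import *
st();im,C=snap('wrist','w1');st()
hsv=cv2.cvtColor(im,cv2.COLOR_BGR2HSV)
m=cv2.morphologyEx(cv2.inRange(hsv,(15,60,190),(30,135,255)),cv2.MORPH_OPEN,np.ones((3,3)))
for c in cv2.findContours(m,0,2)[0]:
    if cv2.contourArea(c)>1500: print(cv2.boundingRect(c),rect(plane(C,c,.024)))
E
```

```text
t 1.35 p [ 0.4615 -0.3901  0.2027] yaw 73.33589451767861 z [-0.0006  0.0004 -1.    ] F [-0.2651  0.0841  0.98  ] M [ 0.0264 -0.0108 -0.0023] w 0.08550426044925279 q [ 0.9919  0.5528 -0.5358  1.6283  0.3145  1.0483  0.0721]
t 1.4 p [ 0.4665 -0.385   0.2024] yaw 73.99779436604628 z [ 0.0031  0.0039 -1.    ] F [4.3258 3.8901 0.6649] M [ 0.2443 -0.29   -0.0158] w 0.08558115758146911 q [ 0.9867  0.5548 -0.5425  1.6276  0.3137  1.0472  0.0732]
(290, 0, 57, 200) (array([ 0.4768, -0.329 ]), array([164.9463,  45.081 ]), 72.73693084716797)
```

View pics/w1.png

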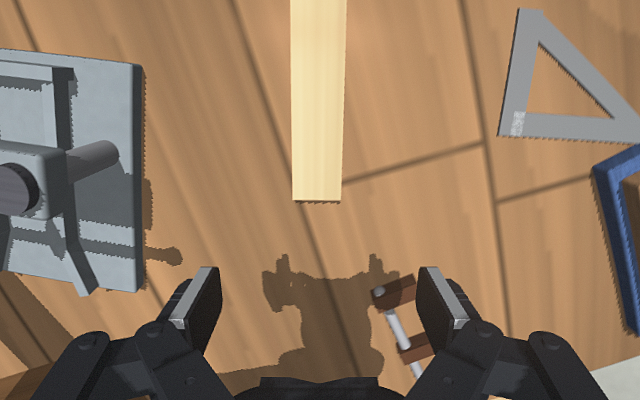

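Wrist view: the lath's near end is at (317,200), between the fingers' lines, with width 45 mm measured; the big press is at left. Next I descend to just above the lath.

Emit:
{"fn": "drive_tool", "kwargs": {
  "plan": [
    [[1, 0, 0, 0.03, 0, 0, 0], [1, 0, 0, 0.03, 0, 0, 0], [1, 0, 0, 0.03, 0, 0, 0], [1, 0, 0, 0.03, 0, 0, 0], [1, 0, 0, 0, 0, 0, 0]]
  ]
}}

```text
t: 2.02
tcp_pos: [0.4592, -0.3901, 0.081]
ee_rot: [0.803, 0.596, -0.001, -0.002]
contact_force: [0.4, -0.2, 0.0]
grip_width: 0.0851
gripper_force: 0.0
```

```bash
python3 - <<'E'
from h import *
st();go((.459,-.3875,.025),72.8,3,1)
E
```

```text
t 2.02 p [ 0.4592 -0.3901  0.081 ] yaw 73.14620007220245 z [-0.0041  0.0032 -1.    ] F [ 0.4436 -0.172   0.0306] M [-0.001  -0.0016  0.0604] w 0.08511454040369584 q [ 0.9505  0.6859 -0.4695  1.7605  0.4106  0.7994 -0.014 ]
[1, 0.0008, -0.0002, 0.0187, -0.002, -0.001, 0.002]
[1, 0.0008, -0.0003, 0.0187, -0.002, -0.001, 0.002]
[1, 0.0008, -0.0003, 0.0186, -0.002, -0.001, 0.002]
```

Emit:
{"fn": "drive_tool", "kwargs": {
  "plan": [
    [[1, 0.001, 0, 0.0185, 0, 0, 0.002], [1, 0.001, 0, 0.0185, 0, 0, 0.002], [1, 0, 0, 0.0185, 0, 0, 0.002], [1, 0, 0, 0, 0, 0, 0], [0.3, 0, 0, 0, 0, 0, 0]]
  ],
  "grip_force": 70
}}

```text
t: 2.65
tcp_pos: [0.4617, -0.3891, 0.0281]
ee_rot: [0.805, 0.594, 0.0, 0.0]
contact_force: [-0.0, 0.4, -0.0]
grip_width: 0.0698
gripper_force: 0.0
```

Emit:
{"fn": "drive_tool", "kwargs": {
  "plan": [
    [[0.3, 0, 0, 0, 0, 0, 0], [0.3, 0, 0, 0, 0, 0, 0], [0.3, 0, 0, 0, 0, 0, 0], [0.3, 0, 0, 0, 0, 0, 0], [0.3, 0, 0, 0, 0, 0, 0]]
  ]
}}

```text
t: 3.28
tcp_pos: [0.462, -0.3893, 0.0288]
ee_rot: [0.805, 0.594, 0.0, 0.001]
contact_force: [-0.6, 0.7, 5.6]
grip_width: 0.0418
gripper_force: 72.2
```

```bash
python3 - <<'E'
from h import *
st()
E
```

```text
t 3.27 p [ 0.462  -0.3893  0.0288] yaw 72.81218937857098 z [ 0.0013 -0.0011 -1.    ] F [-0.6116  0.6826  5.6382] M [0.0891 0.1625 0.0883] w 0.04175356627781024 q [ 0.9185  0.7523 -0.4249  1.7986  0.4598  0.6882 -0.0653]
```

```bash
python3 - <<'E'
from h import *
o=env.observe();p=np.array(o['tcp_pos'])
s=go(p+[0,0,.05],72.8,3,.3);print();go((.4765,-.250,.068),77.2,5,.3,s)
E
```

```text
[0.3, -0.0, 0.0, -0.0167, 0.001, 0.0, 0.0]
[0.3, -0.0, 0.0, -0.0166, 0.001, 0.0, 0.0]
[0.3, -0.0, 0.0, -0.0167, 0.001, 0.0, 0.0]

[0.3, 0.0275, -0.0054, 0.0021, -0.0, 0.0, -0.015]
[0.3, 0.0275, -0.005, 0.0022, -0.0, 0.0, -0.015]
[0.3, 0.0276, -0.0047, 0.0021, -0.0, 0.0, -0.015]
[0.3, 0.0277, -0.0042, 0.0022, -0.0, 0.0, -0.015]
[0.3, 0.0278, -0.0038, 0.0021, -0.0, 0.0, -0.015]
```

Emit:
{"fn": "drive_tool", "kwargs": {
  "plan": [
    [[0.3, 0, 0, -0.0165, 0, 0, 0], [0.3, 0, 0, -0.0165, 0, 0, 0], [0.3, 0, 0, -0.0165, 0, 0, 0], [0.3, 0, 0, 0, 0, 0, 0], [0.3, 0, 0, 0, 0, 0, 0]]
  ]
}}

```text
t: 3.9
tcp_pos: [0.4611, -0.389, 0.0772]
ee_rot: [0.805, 0.593, -0.0, -0.0]
contact_force: [0.1, 0.3, -1.5]
grip_width: 0.0423
gripper_force: 71.4
```

Emit:
{"fn": "drive_tool", "kwargs": {
  "plan": [
    [[0.3, 0.0275, -0.0055, 0.002, 0, 0, -0.015], [0.3, 0.0275, -0.005, 0.002, 0, 0, -0.015], [0.3, 0.0275, -0.0045, 0.002, 0, 0, -0.015], [0.3, 0.0275, -0.004, 0.002, 0, 0, -0.015], [0.3, 0.028, -0.004, 0.002, 0, 0, -0.015]]
  ]
}}

```text
t: 4.53
tcp_pos: [0.4757, -0.2487, 0.0666]
ee_rot: [0.782, 0.623, -0.0, -0.001]
contact_force: [0.2, -0.6, -1.0]
grip_width: 0.0424
gripper_force: 71.3
```

Emit:
{"fn": "drive_tool", "kwargs": {
  "plan": [
    [[0.3, 0, 0, 0, 0, 0, 0], [0.3, 0, 0, 0, 0, 0, 0], [0.3, 0, 0, 0, 0, 0, 0], [0.3, 0, 0, 0, 0, 0, 0], [0.3, 0, 0, 0, 0, 0, 0]]
  ]
}}

```text
t: 5.15
tcp_pos: [0.4759, -0.2503, 0.0673]
ee_rot: [0.782, 0.623, -0.0, 0.0]
contact_force: [0.6, 0.1, -1.3]
grip_width: 0.0425
gripper_force: 71.3
```

```bash
python3 - <<'E'
from h import *
st();a,_=snap('top','t2');b,_=snap('scene','s2')
A=cv2.resize(a[130:230,270:470],None,fx=4,fy=3,interpolation=2);A=cv2.resize(a[130:230,270:470],None,fx=3,fy=3,interpolation=2)
B=cv2.resize(b[140:290,190:390],None,fx=2,fy=2,interpolation=2);cv2.imwrite('pics/c2.png',np.vstack([A,np.hstack([B,np.zeros((300,200,3),np.uint8)])]))
E
```

```text
t 5.15 p [ 0.4759 -0.2503  0.0673] yaw 77.05881437219736 z [-0. -0. -1.] F [ 0.6128  0.0691 -1.3355] M [-0.1015  0.0304 -0.0276] w 0.04246574100126277 q [ 0.7363  0.629  -0.4573  1.9514  0.438   0.6592 -0.2229]
```

View pics/c2.png

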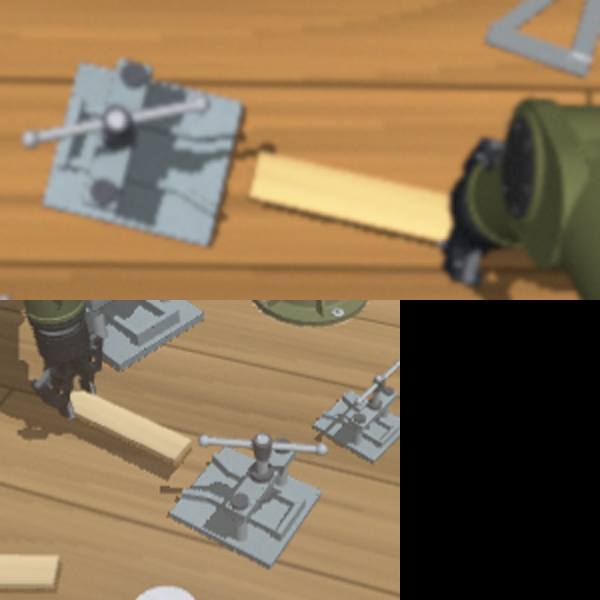

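```bash
python3 - <<'E'
from h import *
o=env.observe();p=np.array(o['tcp_pos']);C=cam('top');S=cam('scene')
u=np.array([np.cos(np.radians(77.06)),np.sin(np.radians(77.06)),0]);n=np.array([u[1],-u[0],0])
e=p+.199*u;e[2]=p[2]-.0288+.024
print('top corners pred crop',(proj(C,[e+.022*n,e-.022*n])-[270,130]+.33)*3)
print('scene pred crop',(proj(S,[e+.022*n,e-.022*n])-[190,140]+.25)*2+[0,300])
im=cv2.imread('pics/t2.png');hsv=cv2.cvtColor(im,cv2.COLOR_BGR2HSV)
m=cv2.morphologyEx(cv2.inRange(hsv,(15,60,205),(30,150,255)),cv2.MORPH_OPEN,np.ones((2,2)))
m[:, :330]=0; m[:,430:]=0;m[:170]=0;m[230:]=0
c=max(cv2.findContours(m,0,2)[0],key=cv2.contourArea);r=rect(plane(C,c,e[2]));print(r, 'lateral of lath vs tcp',n[:2]@(r[0]-p[:2]))
# press axis lateral relative to TCP
print('screw lateral',n[:2]@(np.array([.5505,.0757])-p[:2]), 'along',u[:2]@(np.array([.5505,.0757])-p[:2]))
E
```

```text
top corners pred crop [[260.046  149.4895]
 [249.6971 193.6284]]
scene pred crop [[173.6023 458.1975]
 [190.7865 438.764 ]]
(array([ 0.4972, -0.1525]), array([192.9379,  48.8126]), 77.63903045654297) lateral of lath vs tcp -0.001107593303558134
screw lateral -0.000288629613167779 along 0.3341591965011435
```

Emit:
{"fn": "drive_tool", "kwargs": {
  "plan": [
    [[0.3, 0, 0, 0.007, 0, 0, 0], [0.3, 0, 0, 0.007, 0, 0, 0], [0.3, 0.01, 0, 0.007, 0, 0, 0], [0.3, 0.012, 0, 0, 0, 0, 0], [0.3, 0.012, 0, 0, 0, 0, 0]]
  ]
}}

```text
t: 5.88
tcp_pos: [0.484, -0.2152, 0.0463]
ee_rot: [0.782, 0.624, 0.0, -0.0]
contact_force: [-1.2, -0.3, -1.4]
grip_width: 0.0425
gripper_force: 71.3
```

Emit:
{"fn": "drive_tool", "kwargs": {
  "plan": [
    [[0.3, 0.011, 0, 0, 0, 0, 0], [0.3, 0.011, 0, 0, 0, 0, 0], [0.3, 0.011, 0, 0, 0, 0, 0], [0.3, 0.011, 0, 0, 0, 0, 0], [0.3, 0.011, 0, 0, 0, 0, 0]]
  ]
}}

```text
t: 6.5
tcp_pos: [0.4961, -0.1624, 0.0463]
ee_rot: [0.782, 0.623, 0.0, 0.0]
contact_force: [0.5, 0.1, -0.7]
grip_width: 0.0424
gripper_force: 71.3
```

```bash
python3 - <<'E'
from h import *
st()
E
```

```text
t 6.5 p [ 0.4961 -0.1624  0.0463] yaw 77.10625806481805 z [ 0.  0. -1.] F [ 0.5022  0.0722 -0.7236] M [-0.1389  0.0088 -0.0005] w 0.0423798715444442 q [ 0.5407  0.6408 -0.413   2.0085  0.4522  0.5813 -0.4079]
```

Emit:
{"fn": "drive_tool", "kwargs": {
  "plan": [
    [[0.3, 0.012, 0, 0, 0, 0, 0], [0.3, 0.012, 0, 0, 0, 0, 0], [0.3, 0.012, 0, 0, 0, 0, 0], [0.3, 0.012, 0, 0, 0, 0, 0], [0.3, 0.013, 0, 0, 0, 0, 0]]
  ]
}}

```text
t: 7.12
tcp_pos: [0.5098, -0.1029, 0.0464]
ee_rot: [0.782, 0.623, 0.0, 0.0]
contact_force: [0.8, -0.7, -0.5]
grip_width: 0.0426
gripper_force: 71.3
```

```bash
python3 - <<'E'
from h import *
st();b,_=snap('scene','s3');a,_=snap('top','t3')
A=cv2.resize(a[130:230,270:420],None,fx=4,fy=4,interpolation=2)
B=cv2.resize(b[140:280,210:360],None,fx=4,fy=4,interpolation=2)[:400];cv2.imwrite('pics/c3.png',cv2.resize(np.hstack([A,B]),(800,267)) if 0 else cv2.resize(np.hstack([B,A]),None,fx=.66,fy=.66))
E
```

```text
t 7.12 p [ 0.5098 -0.1029  0.0464] yaw 77.08591461416941 z [ 0.0003 -0.0001 -1.    ] F [ 0.7799 -0.6617 -0.5355] M [-0.2606 -0.1234 -0.1879] w 0.04260212652474967 q [ 0.4157  0.637  -0.4005  2.0137  0.4411  0.5744 -0.515 ]
```

View pics/c3.png

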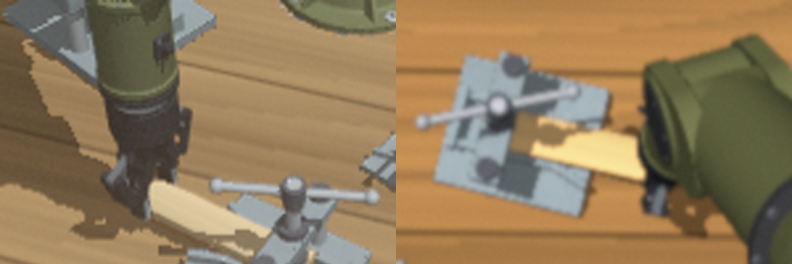

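Emit:
{"fn": "drive_tool", "kwargs": {
  "plan": [
    [[0.3, 0, 0, 0.001, 0, 0, 0], [0.3, 0, 0, 0.001, 0, 0, 0], [1, 0, 0, 0, 0, 0, 0], [1, 0, 0, 0, 0, 0, 0], [1, 0, 0, 0, 0, 0, 0]]
  ]
}}

```text
t: 7.85
tcp_pos: [0.5093, -0.1037, 0.0443]
ee_rot: [0.782, 0.623, -0.0, -0.0]
contact_force: [-0.1, 0.2, -0.6]
grip_width: 0.0855
gripper_force: 0.0
```

Emit:
{"fn": "drive_tool", "kwargs": {
  "plan": [
    [[1, 0, 0, 0, 0, 0, 0], [1, -0.02, 0, 0, 0, 0, 0], [1, -0.02, 0, 0, 0, 0, 0], [1, -0.015, 0, 0, 0, 0, 0], [1, 0, 0, 0, 0, 0, 0]]
  ]
}}

```text
t: 8.48
tcp_pos: [0.4969, -0.1584, 0.0442]
ee_rot: [0.783, 0.622, -0.0, 0.0]
contact_force: [0.3, -0.3, -0.9]
grip_width: 0.0854
gripper_force: 0.0
```

Emit:
{"fn": "drive_tool", "kwargs": {
  "plan": [
    [[0, 0, 0, 0, 0, 0, 0], [0, 0, 0, 0, 0, 0, 0], [0, 0, 0, 0, 0, 0, 0], [0, 0, 0, 0, 0, 0, 0], [0, 0, 0, 0, 0, 0, 0]]
  ],
  "grip_force": 20
}}

```text
t: 9.1
tcp_pos: [0.4973, -0.1571, 0.0443]
ee_rot: [0.782, 0.623, 0.0, -0.0]
contact_force: [0.5, 1.1, -0.2]
grip_width: 0.0003
gripper_force: 0.0
```

```bash
python3 - <<'E'
from h import *
st();im,C=snap('wrist','w4')
hsv=cv2.cvtColor(im,cv2.COLOR_BGR2HSV)
m=cv2.morphologyEx(cv2.inRange(hsv,(15,60,190),(30,135,255)),cv2.MORPH_OPEN,np.ones((3,3)))
u=np.array([.2215,.9752])
for c in cv2.findContours(m,0,2)[0]:
    if cv2.contourArea(c)>1500: P=plane(C,c,.039)-[.5505,.0757];print(rect(plane(C,c,.039)),'along min',(P@u).min(),'lat',(P@[u[1],-u[0]]).min(),(P@[u[1],-u[0]]).max())
E
```

```text
t 9.1 p [ 0.4973 -0.1571  0.0443] yaw 77.1164787503904 z [ 0.  0. -1.] F [ 0.472   1.1492 -0.1691] M [ 0.0006 -0.0049 -0.0361] w 0.0002903342067272608 q [ 0.528   0.6433 -0.4095  2.0111  0.4541  0.5757 -0.4198]
(array([ 0.5116, -0.0867]), array([77.6912, 44.7067]), 77.40460205078125) along min -0.20584464757829635 lat -0.024386697135611993 0.020531571616607076
```

View pics/w4.png

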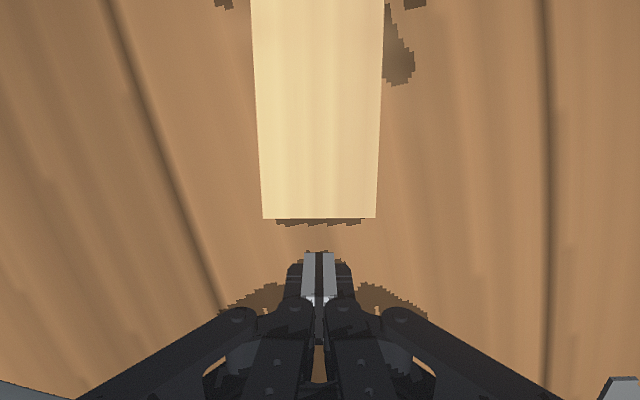

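The lath end is at rows ~218, 22 mm ahead of the closed fingers, and centred (x≈320). I push it home.

Emit:
{"fn": "drive_tool", "kwargs": {
  "plan": [
    [[0, 0.012, 0, 0, 0, 0, 0], [0, 0.01, 0, 0, 0, 0, 0], [0, 0.009, 0, 0, 0, 0, 0], [0, 0.007, 0, 0, 0, 0, 0], [0, 0.006, 0, 0, 0, 0, 0]]
  ]
}}

```text
t: 9.78
tcp_pos: [0.5071, -0.1139, 0.0443]
ee_rot: [0.782, 0.623, -0.0, 0.0]
contact_force: [-0.5, -1.0, 0.9]
grip_width: 0.0001
gripper_force: 0.5
```

Emit:
{"fn": "drive_tool", "kwargs": {
  "plan": [
    [[0, 0.001, 0, 0, 0, 0, 0], [0, 0.001, 0, 0, 0, 0, 0], [0, 0.001, 0, 0, 0, 0, 0], [0, 0.001, 0, 0, 0, 0, 0], [0, 0.001, 0, 0, 0, 0, 0]]
  ]
}}

```text
t: 10.4
tcp_pos: [0.5081, -0.1095, 0.0443]
ee_rot: [0.782, 0.623, -0.0, 0.0]
contact_force: [0.1, -1.6, 0.3]
grip_width: 0.0002
gripper_force: 0.5
```

```bash
python3 - <<'E'
from h import *
st()
E
```

```text
t 10.4 p [ 0.5081 -0.1095  0.0443] yaw 77.09309384889202 z [-0. -0. -1.] F [ 0.1041 -1.6138  0.2864] M [-0.2405  0.066   0.0177] w 0.00017238537261213158 q [ 0.4279  0.6402 -0.3994  2.0156  0.445   0.57   -0.5056]
```

Emit:
{"fn": "drive_tool", "kwargs": {
  "plan": [
    [[0, 0.001, 0, 0, 0, 0, 0], [0, 0.001, 0, 0, 0, 0, 0], [0, 0.001, 0, 0, 0, 0, 0], [0, 0, 0, 0, 0, 0, 0], [0, 0, 0, 0, 0, 0, 0]]
  ]
}}

```text
t: 11.02
tcp_pos: [0.5088, -0.1064, 0.0443]
ee_rot: [0.782, 0.623, 0.0, -0.0]
contact_force: [0.1, -0.9, 0.3]
grip_width: -0.0
gripper_force: 0.3
```

Emit:
{"fn": "drive_tool", "kwargs": {
  "plan": [
    [[0, 0.0005, 0, 0, 0, 0, 0], [0, 0.0005, 0, 0, 0, 0, 0], [0, 0.0005, 0, 0, 0, 0, 0], [0, 0.0005, 0, 0, 0, 0, 0], [0, 0, 0, 0, 0, 0, 0]]
  ]
}}

```text
t: 11.65
tcp_pos: [0.5088, -0.1063, 0.0443]
ee_rot: [0.783, 0.623, -0.001, 0.0]
contact_force: [-2.0, -6.7, 1.3]
grip_width: -0.0
gripper_force: 3.4
```

```bash
python3 - <<'E'
from h import *
p,R=np.array(env.observe()['tcp_pos']),Rd(77.1)
s=go(p+[-.0033,-.0146,0],77.1,1,0,(p,R));s=go(s[0]+[0,0,.18],77.1,4,1,s);print();go((.561,.027,.224),102.4,5,1,s)
E
```

```text
[0, -0.015, 0.0, 0.0, 0.0, 0.0, 0.0]
[1, 0.0, 0.0, -0.045, 0.0, 0.0, 0.0]
[1, 0.0, 0.0, -0.045, 0.0, 0.0, 0.0]
[1, 0.0, 0.0, -0.045, 0.0, 0.0, 0.0]
[1, 0.0, 0.0, -0.045, 0.0, 0.0, 0.0]

[1, 0.0313, 0.0042, 0.0001, 0.0, 0.0, -0.088]
[1, 0.0308, 0.007, 0.0001, 0.0, 0.0, -0.088]
[1, 0.0301, 0.0096, 0.0, 0.0, 0.0, -0.088]
[1, 0.0291, 0.0123, 0.0001, 0.0, 0.0, -0.088]
[1, 0.028, 0.0147, 0.0, 0.0, 0.0, -0.088]
```

Emit:
{"fn": "drive_tool", "kwargs": {
  "plan": [
    [[0, -0.017, 0, 0, 0, 0, 0], [1, 0, 0, -0.045, 0, 0, 0], [1, 0, 0, -0.045, 0, 0, 0], [1, 0, 0, -0.045, 0, 0, 0], [1, 0, 0, -0.045, 0, 0, 0]]
  ]
}}

```text
t: 12.28
tcp_pos: [0.5052, -0.1214, 0.2257]
ee_rot: [0.782, 0.623, 0.0, -0.0]
contact_force: [1.0, 0.3, -0.8]
grip_width: 0.0724
gripper_force: 0.0
```

Emit:
{"fn": "drive_tool", "kwargs": {
  "plan": [
    [[1, 0.0315, 0.004, 0, 0, 0, -0.088], [1, 0.031, 0.007, 0, 0, 0, -0.088], [1, 0.03, 0.0095, 0, 0, 0, -0.088], [1, 0.029, 0.0125, 0, 0, 0, -0.088], [1, 0.028, 0.0145, 0, 0, 0, -0.088]]
  ]
}}

```text
t: 12.9
tcp_pos: [0.561, 0.0275, 0.2242]
ee_rot: [0.626, 0.78, 0.0, -0.0]
contact_force: [0.2, 0.3, -0.1]
grip_width: 0.0854
gripper_force: 0.0
```

Emit:
{"fn": "drive_tool", "kwargs": {
  "plan": [
    [[1, 0, 0, 0, 0, 0, 0], [1, 0, 0, 0, 0, 0, 0], [1, 0, 0, 0, 0, 0, 0], [1, 0, 0, 0, 0, 0, 0], [1, 0, 0, 0, 0, 0, 0]]
  ]
}}

```text
t: 13.52
tcp_pos: [0.5607, 0.0265, 0.2244]
ee_rot: [0.628, 0.779, -0.0, 0.0]
contact_force: [-0.1, 0.3, 0.2]
grip_width: 0.0856
gripper_force: 0.0
```

```bash
python3 - <<'E'
from h import *
st();im,C=snap('wrist','w5')
E
```

```text
t 13.53 p [0.5607 0.0265 0.2244] yaw 102.26637262575268 z [ 0.0001 -0.0002 -1.    ] F [-0.1047  0.3151  0.1908] M [-0.0117 -0.062  -0.0217] w 0.08564749617362377 q [ 0.3475  0.4908 -0.6742  1.7119  0.3442  1.0604 -0.2257]
```

View pics/w5.png

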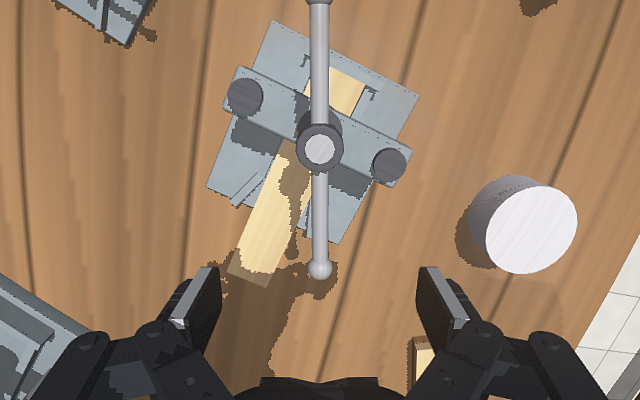

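```bash
python3 - <<'E'
from h import *
o=env.observe();im=cv2.imread('pics/w5.png');C=cam('wrist',o);T=cam('top')
for z in(.146,.150,.154,.158):
    b=plane(C,[(320,268),(319,-1),(320,200),(319.5,60)],z);print(z,'ball near',b[0],'len',np.hypot(*(b[0]-b[1])),'ang',np.degrees(np.arctan2(*(b[3]-b[2])[::-1])),'axis from near ball',b[0]+.077*np.array([np.cos(np.radians(102.4)),np.sin(np.radians(102.4))]), 'top balls',plane(T,[(280.0,175.8),(336.6,164.4)],z).mean(0))
E
```

```text
0.146 ball near [ 0.5674 -0.0045] len 0.15789488535842175 ang 102.49363629650856 axis from near ball [0.5508 0.0707] top balls [0.5518 0.0759]
0.15 ball near [ 0.5668 -0.0023] len 0.15473705166941695 ang 102.49363629650853 axis from near ball [0.5503 0.073 ] top balls [0.5511 0.0758]
0.154 ball near [0.5663 0.    ] len 0.15157921798041218 ang 102.49363629650857 axis from near ball [0.5498 0.0752] top balls [0.5503 0.0757]
0.158 ball near [0.5658 0.0023] len 0.14842138429140736 ang 102.49363629650853 axis from near ball [0.5493 0.0775] top balls [0.5496 0.0756]
```

Picture: the bar runs straight up the middle at column 320, hub at (320,149), near ball at (320,268); the lath is seated in the channel. The bar height is about 0.154 and the axis (0.550, 0.0755). I descend and grip the arm at r=50 mm.

Emit:
{"fn": "drive_tool", "kwargs": {
  "plan": [
    [[1, 0, 0, 0.018, 0, 0, -0.002], [1, 0, 0, 0.018, 0, 0, -0.002], [1, 0, 0, 0.018, 0, 0, 0], [1, 0, 0, 0.0135, 0, 0, 0], [0, 0, 0, 0, 0, 0, 0]]
  ],
  "grip_force": 25
}}

```text
t: 14.2
tcp_pos: [0.5603, 0.0269, 0.156]
ee_rot: [0.626, 0.78, -0.001, -0.001]
contact_force: [0.2, -0.3, 0.1]
grip_width: 0.0696
gripper_force: 0.0
```

Emit:
{"fn": "drive_tool", "kwargs": {
  "plan": [
    [[0, 0, 0, 0, 0, 0, 0], [0, 0, 0, 0, 0, 0, 0], [0, 0, 0, 0, 0, 0, 0], [0, 0, 0, 0, 0, 0, 0], [0, 0, 0, 0, 0, 0, 0]]
  ]
}}

```text
t: 14.82
tcp_pos: [0.5611, 0.027, 0.1571]
ee_rot: [0.626, 0.78, 0.0, 0.0]
contact_force: [1.0, -0.4, 2.2]
grip_width: 0.0089
gripper_force: 24.4
```

```bash
cat >> h.py <<'E'
S=np.array([.550,.0755])
def tq():
    o=st();r=np.array(o['tcp_pos'])[:2]-S;F=np.array(o['contact_force'])
    c=r[0]*F[1]-r[1]*F[0];print('r',np.hypot(*r),'arm',np.degrees(np.arctan2(r[1],r[0])),'torque r x F',c,'with Mz',c+o['ft_torque'][2])
E
python3 - <<'E'
from h import *
tq()
# stroke rows: 10 deg clockwise, radius 50, arm on tool -x side
a=np.radians(10);R=Rd(102.4);u=R[:,0];p0=-.05*u;R2=Rd(92.4);p1=-.05*R2[:,0]
print(R.T@(p1-p0), a, .01*10/360)
E
```

```text
t 14.82 p [0.5611 0.027  0.1571] yaw 102.54023533616261 z [ 0.0008  0.0001 -1.    ] F [ 1.0372 -0.4434  2.1547] M [-0.0037 -0.0838 -0.0193] w 0.008930618747310536 q [ 0.3169  0.5618 -0.6363  1.7999  0.4111  0.9146 -0.2827]
r 0.0497018119499925 arm -77.15196644488347 torque r x F 0.04535824583560879 with Mz 0.026101904371517208
[ 0.0008 -0.0087  0.    ] 0.17453292519943295 0.0002777777777777778
```

Emit:
{"fn": "drive_tool", "kwargs": {
  "plan": [
    [[0, 0.00076, -0.00868, 0.00028, 0, 0, 0.1745], [0, 0.00076, -0.00868, 0.00028, 0, 0, 0.1745], [0, 0.00076, -0.00868, 0.00028, 0, 0, 0.1745], [0, 0.00076, -0.00868, 0.00028, 0, 0, 0.1745], [0, 0.00076, -0.00868, 0.00028, 0, 0, 0.1745]]
  ]
}}

```text
t: 15.45
tcp_pos: [0.5204, 0.0362, 0.1559]
ee_rot: [0.898, 0.44, 0.001, 0.0]
contact_force: [3.2, 0.5, 0.9]
grip_width: 0.009
gripper_force: 24.4
```

```bash
python3 - <<'E'
from h import *
tq()
E
```

```text
t 15.45 p [0.5204 0.0362 0.1559] yaw 52.207621406632995 z [ 0.0026  0.0005 -1.    ] F [3.2475 0.4951 0.9087] M [ 0.1507 -0.7011  0.0029] w 0.008961506117554497 q [ 0.1564  0.4697 -0.3972  1.9073  0.2445  0.809  -1.0313]
r 0.04918097987675515 arm -127.02348134300865 torque r x F 0.11285261526272664 with Mz 0.11579070739966703
```

Emit:
{"fn": "drive_tool", "kwargs": {
  "plan": [
    [[0, 0.00076, -0.00868, 0.00028, 0, 0, 0.1745], [0, 0.00076, -0.00868, 0.00028, 0, 0, 0.1745], [0, 0.00076, -0.00868, 0.00028, 0, 0, 0.1745], [0, 0.00076, -0.00868, 0.00028, 0, 0, 0.1745], [0, 0.00076, -0.00868, 0.00028, 0, 0, 0.1745]]
  ]
}}

```text
t: 16.08
tcp_pos: [0.5015, 0.0733, 0.1545]
ee_rot: [1.0, 0.019, 0.002, 0.0]
contact_force: [4.3, -1.6, -1.8]
grip_width: 0.0088
gripper_force: 24.3
```

```bash
python3 - <<'E'
from h import *
tq()
E
```

```text
t 16.07 p [0.5015 0.0733 0.1545] yaw 2.1960731646215215 z [ 0.0034 -0.0002 -1.    ] F [ 4.3073 -1.5634 -1.804 ] M [-0.4874 -1.0824 -0.0506] w 0.008787166704566625 q [-0.086   0.434  -0.1536  1.9485  0.0947  0.7625 -1.8263]
r 0.04856970014046934 arm -177.37726199229627 torque r x F 0.08542595397380798 with Mz 0.03486892743258322
```

Emit:
{"fn": "drive_tool", "kwargs": {
  "plan": [
    [[0, 0.00076, -0.00868, 0.00028, 0, 0, 0.1745], [0, 0.00076, -0.00868, 0.00028, 0, 0, 0.1745], [0, 0.00076, -0.00868, 0.00028, 0, 0, 0.1745], [0, 0.00076, -0.00868, 0.00028, 0, 0, 0.1745], [0, 0.00076, -0.00868, 0.00028, 0, 0, 0.1745]]
  ]
}}

```text
t: 16.7
tcp_pos: [0.5175, 0.1114, 0.153]
ee_rot: [0.914, -0.405, 0.001, 0.0]
contact_force: [3.1, -5.5, 0.4]
grip_width: 0.0088
gripper_force: 24.5
```

```bash
python3 - <<'E'
from h import *
tq()
E
```

```text
t 16.7 p [0.5175 0.1114 0.153 ] yaw -47.80898168276398 z [ 0.0026 -0.0015 -1.    ] F [ 3.1042 -5.5143  0.3961] M [-1.2719 -0.8073  0.0468] w 0.008784595672940746 q [-0.3236  0.4661  0.0936  1.8952 -0.0568  0.7807 -2.6049]
r 0.04840129857673158 arm 132.15529589304998 torque r x F 0.06774570064519987 with Mz 0.11454612926865083
```

Emit:
{"fn": "drive_tool", "kwargs": {
  "plan": [
    [[0.6, 0, 0, 0, 0, 0, 0], [0.6, 0, 0, 0, 0, 0, 0], [0.6, 0, 0, 0, 0, 0, 0], [0.6, 0, 0, -0.025, 0, 0, 0], [0.6, 0, 0, -0.025, 0, 0, 0]]
  ]
}}

```text
t: 17.32
tcp_pos: [0.5156, 0.1123, 0.2029]
ee_rot: [0.916, -0.402, -0.001, 0.0]
contact_force: [-0.3, -0.2, 0.2]
grip_width: 0.0511
gripper_force: 0.0
```

Emit:
{"fn": "drive_tool", "kwargs": {
  "plan": [
    [[0.6, 0, 0, 0, 0, 0, -0.1745], [0.6, 0, 0, 0, 0, 0, -0.1745], [0.6, 0, 0, 0, 0, 0, -0.1745], [0.6, 0, 0, 0, 0, 0, -0.1745], [0.6, 0, 0, 0, 0, 0, -0.1745]]
  ]
}}

```text
t: 17.95
tcp_pos: [0.5158, 0.1124, 0.2026]
ee_rot: [1.0, 0.026, -0.0, -0.0]
contact_force: [-0.5, -0.1, 0.1]
grip_width: 0.051
gripper_force: 0.0
```

Emit:
{"fn": "drive_tool", "kwargs": {
  "plan": [
    [[0.6, 0, 0, 0, 0, 0, -0.1745], [0.6, 0, 0, 0, 0, 0, -0.1745], [0.6, 0, 0, 0, 0, 0, -0.1745], [0.6, 0, 0, 0, 0, 0, -0.1745], [0.6, 0, 0, 0, 0, 0, -0.1745]]
  ]
}}

```text
t: 18.58
tcp_pos: [0.5158, 0.1123, 0.2026]
ee_rot: [0.895, 0.446, -0.0, -0.0]
contact_force: [0.3, 0.7, 0.2]
grip_width: 0.0512
gripper_force: 0.0
```

Emit:
{"fn": "drive_tool", "kwargs": {
  "plan": [
    [[0.6, 0, 0, 0, 0, 0, -0.1745], [0.6, 0, 0, 0, 0, 0, -0.1745], [0.6, 0, 0, 0, 0, 0, -0.1745], [0.6, 0, 0, 0, 0, 0, -0.1745], [0.6, 0, 0, 0, 0, 0, -0.1745]]
  ]
}}

```text
t: 19.2
tcp_pos: [0.5158, 0.1122, 0.2027]
ee_rot: [0.623, 0.782, -0.0, 0.0]
contact_force: [0.3, 0.6, -0.1]
grip_width: 0.0513
gripper_force: 0.0
```

Emit:
{"fn": "drive_tool", "kwargs": {
  "plan": [
    [[0.6, 0, 0, 0, 0, 0, -0.1745], [0.6, 0, 0, 0, 0, 0, -0.1745], [0.6, 0, 0, 0, 0, 0, -0.1745], [0.6, 0, 0, 0, 0, 0, 0], [0.6, 0, 0, 0, 0, 0, 0]]
  ]
}}

```text
t: 19.82
tcp_pos: [0.516, 0.1124, 0.2026]
ee_rot: [0.404, 0.915, -0.0, -0.0]
contact_force: [-0.0, -1.3, 0.5]
grip_width: 0.0513
gripper_force: 0.0
```

```bash
python3 - <<'E'
from h import *
tq();im,C=snap('wrist','w6')
c,s=np.cos(np.radians(132.2)),np.sin(np.radians(132.2))
go((S[0]+.05*c,S[1]+.05*s,.153),132.2,4,.6)
E
```

```text
t 19.82 p [0.516  0.1124 0.2026] yaw 132.33227146754393 z [-0.0001  0.     -1.    ] F [-0.018  -1.3227  0.5461] M [ 0.0323  0.013  -0.0552] w 0.0513461386158142 q [ 0.2325  0.4774 -0.7344  1.826   0.3789  0.9835  0.0783]
r 0.0501818233949573 arm 132.72628005261052 torque r x F 0.04569784655522513 with Mz -0.009480474167678006
[0.6, -0.0001, 0.0001, 0.0124, -0.0, 0.0, 0.001]
[0.6, -0.0, 0.0001, 0.0124, -0.0, 0.0, 0.001]
[0.6, -0.0001, 0.0001, 0.0124, -0.0, 0.0, 0.001]
[0.6, -0.0, 0.0001, 0.0124, -0.0, 0.0, 0.001]
```

View pics/w6.png

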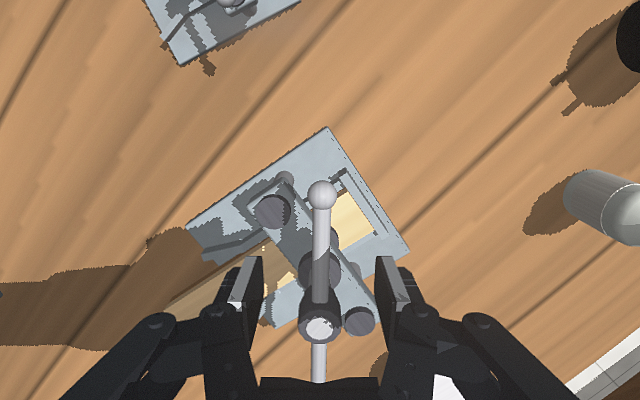

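Emit:
{"fn": "drive_tool", "kwargs": {
  "plan": [
    [[0.6, 0, 0, 0.0125, 0, 0, 0.002], [0.6, 0, 0, 0.0125, 0, 0, 0], [0.6, 0, 0, 0.0125, 0, 0, 0], [0.6, 0, 0, 0.012, 0, 0, 0], [0, 0, 0, 0, 0, 0, 0]]
  ],
  "grip_force": 25
}}

```text
t: 20.5
tcp_pos: [0.5155, 0.1125, 0.1519]
ee_rot: [0.403, 0.915, -0.001, -0.001]
contact_force: [-0.1, -0.4, 0.5]
grip_width: 0.0341
gripper_force: 0.0
```

Emit:
{"fn": "drive_tool", "kwargs": {
  "plan": [
    [[0, 0, 0, 0, 0, 0, 0], [0, 0, 0, 0, 0, 0, 0], [0, 0, 0, 0, 0, 0, 0], [0, 0, 0, 0, 0, 0, 0], [0, 0, 0, 0, 0, 0, 0]]
  ]
}}

```text
t: 21.12
tcp_pos: [0.5163, 0.1129, 0.1534]
ee_rot: [0.403, 0.915, 0.0, 0.0]
contact_force: [0.5, 1.7, 0.2]
grip_width: 0.0088
gripper_force: 24.4
```

```bash
python3 - <<'E'
from h import *
tq()
E
```

```text
t 21.12 p [0.5163 0.1129 0.1534] yaw 132.43351052071742 z [ 0.0007  0.0004 -1.    ] F [0.4822 1.678  0.1855] M [ 0.2827 -0.0881 -0.0148] w 0.008756279547113163 q [ 0.1997  0.5344 -0.6967  1.8891  0.4398  0.875   0.0237]
r 0.05032700076936698 arm 132.03967607305236 torque r x F -0.07457384773876885 with Mz -0.08940963282828226
```

Emit:
{"fn": "drive_tool", "kwargs": {
  "plan": [
    [[0, -0.00076, 0.00868, 0.00028, 0, 0, 0.1745], [0, -0.00076, 0.00868, 0.00028, 0, 0, 0.1745], [0, -0.00076, 0.00868, 0.00028, 0, 0, 0.1745], [0, -0.00076, 0.00868, 0.00028, 0, 0, 0.1745], [0, -0.00076, 0.00868, 0.00028, 0, 0, 0.1745]]
  ]
}}

```text
t: 21.75
tcp_pos: [0.557, 0.1257, 0.152]
ee_rot: [0.754, 0.657, 0.001, 0.0]
contact_force: [1.2, 0.9, -0.1]
grip_width: 0.0091
gripper_force: 24.6
```

```bash
python3 - <<'E'
from h import *
tq()
E
```

```text
t 21.75 p [0.557  0.1257 0.152 ] yaw 82.15375576183929 z [ 0.0011  0.0004 -1.    ] F [ 1.1569  0.9244 -0.0961] M [ 0.076  -0.2038  0.1705] w 0.009065913880500008 q [ 0.0167  0.5459 -0.4353  1.7831  0.2893  0.8748 -0.6868]
r 0.05066833087663759 arm 82.00992983650478 torque r x F -0.05153961799995253 with Mz 0.11898806117884257
```

Emit:
{"fn": "drive_tool", "kwargs": {
  "plan": [
    [[0, -0.00076, 0.00868, 0.00028, 0, 0, 0.1745], [0, -0.00076, 0.00868, 0.00028, 0, 0, 0.1745], [0, -0.00076, 0.00868, 0.00028, 0, 0, 0.1745], [0, -0.00076, 0.00868, 0.00028, 0, 0, 0.1745], [0, -0.00076, 0.00868, 0.00028, 0, 0, 0.1745]]
  ]
}}

```text
t: 22.38
tcp_pos: [0.5935, 0.1027, 0.1507]
ee_rot: [0.961, 0.277, 0.001, 0.0]
contact_force: [3.6, 0.7, -0.8]
grip_width: 0.0087
gripper_force: 24.6
```

```bash
python3 - <<'E'
from h import *
tq()
E
```

```text
t 22.38 p [0.5935 0.1027 0.1507] yaw 32.16146233889624 z [ 0.0028  0.0006 -1.    ] F [ 3.6188  0.7274 -0.8137] M [ 0.0584 -0.5954  0.2398] w 0.008721971414806738 q [-0.0962  0.5652 -0.184   1.704   0.1276  0.8811 -1.3427]
r 0.05129859783719038 arm 32.061815829742706 torque r x F -0.06691820554906905 with Mz 0.17290668740054702
```

Emit:
{"fn": "drive_tool", "kwargs": {
  "plan": [
    [[0, -5e-05, 0.00218, 7e-05, 0, 0, 0.0436], [0, -5e-05, 0.00218, 7e-05, 0, 0, 0.0436], [0, 0, 0, 0, 0, 0, 0], [0, 0, 0, 0, 0, 0, 0], [0, 0, 0, 0, 0, 0, 0]]
  ]
}}

```text
t: 23.0
tcp_pos: [0.5956, 0.099, 0.1507]
ee_rot: [0.971, 0.239, 0.002, 0.0]
contact_force: [6.0, 0.9, -1.6]
grip_width: 0.0089
gripper_force: 24.5
```

```bash
python3 - <<'E'
from h import *
tq()
E
```

```text
t 23.0 p [0.5956 0.099  0.1507] yaw 27.62376905710693 z [ 0.0034  0.0006 -1.    ] F [ 5.9568  0.8973 -1.5987] M [ 0.2119 -1.2672  0.1264] w 0.008943516906097378 q [-0.1038  0.566  -0.1614  1.7007  0.1123  0.8804 -1.4005]
r 0.05132901006974985 arm 27.283885619684096 torque r x F -0.0992250866959852 with Mz 0.027155784948538736
```

```bash
cat >> h.py <<'E'
def tr():
    tq();v=[]
    for i in range(3):
        o=env.observe();r=np.array(o['tcp_pos'])[:2]-S;F=np.array(o['contact_force'])
        v.append((r[0]*F[1]-r[1]*F[0]+o['ft_torque'][2],o['ft_torque'][2],o['joint_torque'][6],o['tcp_pos'][2]));env.snapshot('wrist')
    print(np.array(v))
E
```

Emit:
{"fn": "drive_tool", "kwargs": {
  "plan": [
    [[0, -3e-05, 0.00175, 6e-05, 0, 0, 0.035], [0, -3e-05, 0.00175, 6e-05, 0, 0, 0.035], [0, -3e-05, 0.00175, 6e-05, 0, 0, 0.035], [0, -3e-05, 0.00175, 6e-05, 0, 0, 0.035], [0, -3e-05, 0.00175, 6e-05, 0, 0, 0.035]]
  ]
}}

```text
t: 23.62
tcp_pos: [0.5991, 0.0909, 0.1504]
ee_rot: [0.988, 0.153, 0.002, -0.0]
contact_force: [6.1, 0.3, -1.5]
grip_width: 0.0088
gripper_force: 24.6
```

```bash
python3 - <<'E'
from h import *
tr()
E
```

```text
t 23.62 p [0.5991 0.0909 0.1504] yaw 17.54415868108818 z [ 0.0036  0.0006 -1.    ] F [ 6.1366  0.3188 -1.4676] M [ 0.1417 -1.3113  0.1565] w 0.008825664035702339 q [-0.1211  0.5674 -0.1115  1.6957  0.078   0.8791 -1.5295]
r 0.051440595130641927 arm 17.47565700255176 torque r x F -0.07915495734795476 with Mz 0.07734659480580512
[[ 0.0773  0.1565  0.1786  0.1504]
 [ 0.0374  0.1116  0.0523  0.1504]
 [-0.032   0.0683 -0.3678  0.1504]]
```

Emit:
{"fn": "drive_tool", "kwargs": {
  "plan": [
    [[0, -3e-05, 0.00175, 6e-05, 0, 0, 0.035], [0, -3e-05, 0.00175, 6e-05, 0, 0, 0.035], [0, -3e-05, 0.00175, 6e-05, 0, 0, 0.035], [0, -3e-05, 0.00175, 6e-05, 0, 0, 0.035], [0, -3e-05, 0.00175, 6e-05, 0, 0, 0.035]]
  ]
}}

```text
t: 24.4
tcp_pos: [0.6011, 0.0822, 0.1501]
ee_rot: [0.998, 0.065, 0.002, -0.0]
contact_force: [7.1, 0.2, -1.2]
grip_width: 0.0089
gripper_force: 24.5
```

```bash
python3 - <<'E'
from h import *
tq()
E
```

```text
t 24.4 p [0.6011 0.0822 0.1501] yaw 7.504265665971508 z [ 0.004   0.0003 -1.    ] F [ 7.0591  0.1698 -1.2004] M [ 0.0467 -1.3967  0.117 ] w 0.008875393684426554 q [-0.1378  0.5678 -0.0616  1.6946  0.0437  0.8766 -1.6574]
r 0.05155634753841897 arm 7.44309452573654 torque r x F -0.03846414237136888 with Mz 0.07854069921240206
```

Emit:
{"fn": "drive_tool", "kwargs": {
  "plan": [
    [[0, -3e-05, 0.00175, 6e-05, 0, 0, 0.035], [0, -3e-05, 0.00175, 6e-05, 0, 0, 0.035], [0, -3e-05, 0.00175, 6e-05, 0, 0, 0.035], [0, -3e-05, 0.00175, 6e-05, 0, 0, 0.035], [0, -3e-05, 0.00175, 6e-05, 0, 0, 0.035]]
  ]
}}

```text
t: 25.02
tcp_pos: [0.6016, 0.0731, 0.1499]
ee_rot: [1.0, -0.022, 0.002, -0.0]
contact_force: [7.1, -1.1, -1.3]
grip_width: 0.0087
gripper_force: 24.5
```

```bash
python3 - <<'E'
from h import *
tq()
E
```

```text
t 25.02 p [0.6016 0.0731 0.1499] yaw -2.544756592547581 z [ 0.0042 -0.0001 -1.    ] F [ 7.145  -1.0526 -1.3122] M [-0.1267 -1.455   0.1176] w 0.008684732683618602 q [-0.1544  0.5671 -0.0116  1.6974  0.0091  0.8731 -1.7852]
r 0.05166223878216848 arm -2.6714054250195747 torque r x F -0.037114855333714294 with Mz 0.08046751948895539
```

Emit:
{"fn": "drive_tool", "kwargs": {
  "plan": [
    [[0, 0.0003, 0.00175, 6e-05, 0, 0, 0.035], [0, 0.0003, 0.00175, 6e-05, 0, 0, 0.035], [0, 0.0003, 0.00175, 6e-05, 0, 0, 0.035], [0, 0.0003, 0.00175, 6e-05, 0, 0, 0.035], [0, 0.0003, 0.00175, 6e-05, 0, 0, 0.035]]
  ]
}}

```text
t: 25.65
tcp_pos: [0.6005, 0.0641, 0.1492]
ee_rot: [0.994, -0.111, 0.0, 0.0]
contact_force: [3.4, -1.9, 1.7]
grip_width: 0.0091
gripper_force: 24.7
```

```bash
python3 - <<'E'
from h import *
tq()
E
```

```text
t 25.65 p [0.6005 0.0641 0.1492] yaw -12.750829498645007 z [ 0.0007 -0.0003 -1.    ] F [ 3.4058 -1.88    1.655 ] M [-0.3768 -0.8387  0.0998] w 0.0091028840407897 q [-0.1714  0.5674  0.0389  1.7012 -0.0267  0.8729 -1.9148]
r 0.05177073001565616 arm -12.740818534503397 torque r x F -0.05604457063676447 with Mz 0.04372473155361754
```

Emit:
{"fn": "drive_tool", "kwargs": {
  "plan": [
    [[0, -3e-05, 0.00175, 6e-05, 0, 0, 0.035], [0, -3e-05, 0.00175, 6e-05, 0, 0, 0.035], [0, -3e-05, 0.00175, 6e-05, 0, 0, 0.035], [0, -3e-05, 0.00175, 6e-05, 0, 0, 0.035], [0, -3e-05, 0.00175, 6e-05, 0, 0, 0.035]]
  ]
}}

```text
t: 26.28
tcp_pos: [0.5978, 0.0555, 0.149]
ee_rot: [0.98, -0.198, 0.0, 0.0]
contact_force: [5.0, -2.9, 3.0]
grip_width: 0.0092
gripper_force: 24.7
```

```bash
python3 - <<'E'
from h import *
tq()
E
```

```text
t 26.27 p [0.5978 0.0555 0.149 ] yaw -22.818318556804456 z [ 0.0008 -0.0006 -1.    ] F [ 5.0153 -2.9392  2.9607] M [-0.5636 -0.8866  0.0802] w 0.009166668375349645 q [-0.1899  0.5647  0.0892  1.7116 -0.0617  0.8673 -2.0437]
r 0.05183643482388203 arm -22.65398757719395 torque r x F -0.0404705816940837 with Mz 0.0397105187132438
```

Emit:
{"fn": "drive_tool", "kwargs": {
  "plan": [
    [[0, -3e-05, 0.00175, 6e-05, 0, 0, 0.035], [0, -3e-05, 0.00175, 6e-05, 0, 0, 0.035], [0, -3e-05, 0.00175, 6e-05, 0, 0, 0.035], [0, -3e-05, 0.00175, 6e-05, 0, 0, 0.035], [0, -3e-05, 0.00175, 6e-05, 0, 0, 0.035]]
  ]
}}

```text
t: 26.9
tcp_pos: [0.5937, 0.0476, 0.1486]
ee_rot: [0.959, -0.283, 0.0, 0.0]
contact_force: [4.1, -3.8, 2.8]
grip_width: 0.009
gripper_force: 24.7
```

```bash
python3 - <<'E'
from h import *
tq()
E
```

```text
t 26.9 p [0.5937 0.0476 0.1486] yaw -32.86200893244912 z [ 0.0007 -0.0008 -1.    ] F [ 4.0887 -3.7813  2.8392] M [-0.6539 -0.8945  0.1423] w 0.009024454346058688 q [-0.2097  0.5612  0.1395  1.7255 -0.0966  0.861  -2.1727]
r 0.05185251519552443 arm -32.57257604249266 torque r x F -0.05109251073108144 with Mz 0.09122862429201174
```

Emit:
{"fn": "drive_tool", "kwargs": {
  "plan": [
    [[0, -3e-05, 0.00175, 6e-05, 0, 0, 0.035], [0, -3e-05, 0.00175, 6e-05, 0, 0, 0.035], [0, -3e-05, 0.00175, 6e-05, 0, 0, 0.035], [0, -3e-05, 0.00175, 6e-05, 0, 0, 0.035], [0, -3e-05, 0.00175, 6e-05, 0, 0, 0.035]]
  ]
}}

```text
t: 27.52
tcp_pos: [0.5882, 0.0405, 0.1483]
ee_rot: [0.931, -0.366, 0.0, 0.0]
contact_force: [3.2, -3.8, 3.5]
grip_width: 0.0089
gripper_force: 24.8
```

```bash
python3 - <<'E'
from h import *
tq()
E
```

```text
t 27.52 p [0.5882 0.0405 0.1483] yaw -42.90088066465487 z [ 0.0005 -0.0009 -1.    ] F [ 3.1847 -3.7604  3.4857] M [-0.7656 -0.7289  0.1575] w 0.008937303934157061 q [-0.2315  0.5572  0.19    1.7423 -0.1316  0.8541 -2.3026]
r 0.05185618052566507 arm -42.489011272531 torque r x F -0.032245591643165 with Mz 0.12523970653978678
```

Emit:
{"fn": "drive_tool", "kwargs": {
  "plan": [
    [[0, -3e-05, 0.00175, 6e-05, 0, 0, 0.035], [0, -3e-05, 0.00175, 6e-05, 0, 0, 0.035], [0, -3e-05, 0.00175, 6e-05, 0, 0, 0.035], [0, -3e-05, 0.00175, 6e-05, 0, 0, 0.035], [0, -3e-05, 0.00175, 6e-05, 0, 0, 0.035]]
  ]
}}

```text
t: 28.15
tcp_pos: [0.582, 0.0347, 0.1483]
ee_rot: [0.895, -0.445, 0.001, 0.0]
contact_force: [3.4, -3.0, 5.6]
grip_width: 0.0093
gripper_force: 25.4
```

```bash
python3 - <<'E'
from h import *
tq()
E
```

```text
t 28.15 p [0.582  0.0347 0.1483] yaw -52.90706195429822 z [ 0.0012 -0.0008 -1.    ] F [ 3.3671 -2.9801  5.63  ] M [-0.7773 -0.7927  0.205 ] w 0.00934859870622232 q [-0.2557  0.5525  0.2406  1.7611 -0.1665  0.8467 -2.4334]
r 0.05186659228745116 arm -51.85936089854063 torque r x F 0.04189547974258431 with Mz 0.24694226624994436
```

Emit:
{"fn": "drive_tool", "kwargs": {
  "plan": [
    [[0, 0, 0.0007, 2e-05, 0, 0, 0.014], [0, 0, 0.0007, 2e-05, 0, 0, 0.014], [0, 0, 0.0007, 2e-05, 0, 0, 0.014], [0, 0, 0.0007, 2e-05, 0, 0, 0.014], [0, 0, 0.0007, 2e-05, 0, 0, 0.014]]
  ]
}}

```text
t: 28.78
tcp_pos: [0.5793, 0.0328, 0.1483]
ee_rot: [0.879, -0.476, 0.001, -0.0]
contact_force: [3.1, -4.0, 4.1]
grip_width: 0.0089
gripper_force: 25.7
```

```bash
python3 - <<'E'
from h import *
tq()
E
```

```text
t 28.77 p [0.5793 0.0328 0.1483] yaw -56.87041310037186 z [ 0.0015 -0.0008 -1.    ] F [ 3.1199 -3.9956  4.1068] M [-0.7573 -0.8943  0.2588] w 0.008867612486151435 q [-0.2661  0.5506  0.2607  1.7691 -0.1804  0.8437 -2.4855]
r 0.051828204733000954 arm -55.54609251390624 torque r x F 0.0161761361762863 with Mz 0.2749842568264069
```

Emit:
{"fn": "drive_tool", "kwargs": {
  "plan": [
    [[0, 0, 0.0007, 2e-05, 0, 0, 0.014], [0, 0, 0.0007, 2e-05, 0, 0, 0.014], [0, 0, 0.0007, 2e-05, 0, 0, 0.014], [0, 0, 0.0007, 2e-05, 0, 0, 0.014], [0, 0, 0.0007, 2e-05, 0, 0, 0.014]]
  ]
}}

```text
t: 29.4
tcp_pos: [0.5765, 0.031, 0.1483]
ee_rot: [0.862, -0.507, 0.001, -0.0]
contact_force: [4.6, -3.8, 5.0]
grip_width: 0.0089
gripper_force: 26.1
```

```bash
python3 - <<'E'
from h import *
tq()
E
```

```text
t 29.4 p [0.5765 0.031  0.1483] yaw -60.87245076613767 z [ 0.002  -0.0007 -1.    ] F [ 4.6164 -3.7766  5.0047] M [-0.7397 -0.9335  0.3311] w 0.008869701151793903 q [-0.2769  0.5487  0.2811  1.7775 -0.1944  0.8406 -2.5384]
r 0.051831202972398537 arm -59.217137347299115 torque r x F 0.10538583546318842 with Mz 0.4365283894472894
```

Emit:
{"fn": "drive_tool", "kwargs": {
  "plan": [
    [[0, 0, 0.0007, 2e-05, 0, 0, 0.014], [0, 0, 0, 0, 0, 0, 0], [0, 0, 0, 0, 0, 0, 0], [0, 0, 0, 0, 0, 0, 0], [0, 0, 0, 0, 0, 0, 0]]
  ]
}}

```text
t: 30.02
tcp_pos: [0.5759, 0.0306, 0.1483]
ee_rot: [0.859, -0.512, 0.001, -0.0]
contact_force: [4.4, -3.0, 5.8]
grip_width: 0.0084
gripper_force: 26.1
```

```bash
python3 - <<'E'
from h import *
tr()
E
```

```text
t 30.02 p [0.5759 0.0306 0.1483] yaw -61.65553478292996 z [ 0.002  -0.0007 -1.    ] F [ 4.3911 -3.0341  5.8253] M [-0.7237 -0.8836  0.2747] w 0.008416321902803597 q [-0.279   0.5484  0.2851  1.7791 -0.1971  0.84   -2.5487]
r 0.0518562512899864 arm -59.975007386196246 torque r x F 0.11842106202455632 with Mz 0.3931152426354243
[[ 0.3931  0.2747 -0.2817  0.1483]
 [ 0.3965  0.2905 -0.2818  0.1483]
 [ 0.4438  0.3068 -0.2818  0.1483]]
```

Emit:
{"fn": "drive_tool", "kwargs": {
  "plan": [
    [[0.6, 0, 0, 0, 0, 0, 0], [0.6, 0, 0, 0, 0, 0, 0], [0.6, 0, 0, 0, 0, 0, 0], [0.6, 0, 0, 0, 0, 0, 0], [0.6, 0, 0, -0.02, 0, 0, 0]]
  ]
}}

```text
t: 30.8
tcp_pos: [0.5741, 0.0316, 0.1664]
ee_rot: [0.859, -0.512, -0.002, 0.001]
contact_force: [-0.0, 0.8, 0.1]
grip_width: 0.0511
gripper_force: 0.0
```

Emit:
{"fn": "drive_tool", "kwargs": {
  "plan": [
    [[0.6, 0, 0, -0.03, 0, 0, 0], [0.6, 0, 0, -0.03, 0, 0, 0], [0.6, -0.03, 0, -0.03, 0, 0, 0], [0.6, -0.03, 0, -0.01, 0, 0, 0], [0.6, 0, 0, 0, 0, 0, 0]]
  ]
}}

```text
t: 31.42
tcp_pos: [0.5461, 0.0869, 0.2684]
ee_rot: [0.86, -0.51, -0.0, -0.001]
contact_force: [0.1, -0.8, -0.3]
grip_width: 0.0515
gripper_force: 0.0
```

```bash
python3 - <<'E'
from h import *
st();a,_=snap('top','t7');b,_=snap('scene','s7')
cv2.imwrite('pics/c7.png',np.hstack([cv2.resize(b[100:300,180:400],None,fx=1.8,fy=1.8,interpolation=2),cv2.resize(a[90:290,260:480],None,fx=1.8,fy=1.8,interpolation=2)]))
E
```

```text
t 31.43 p [0.5461 0.0869 0.2684] yaw -61.360952137786725 z [ 0.0008  0.002  -1.    ] F [ 0.0656 -0.8129 -0.324 ] M [0.0436 0.0431 0.0008] w 0.05151417691207493 q [-0.4156  0.3923  0.3155  1.6743 -0.1359  1.0953 -2.702 ]
```

View pics/c7.png

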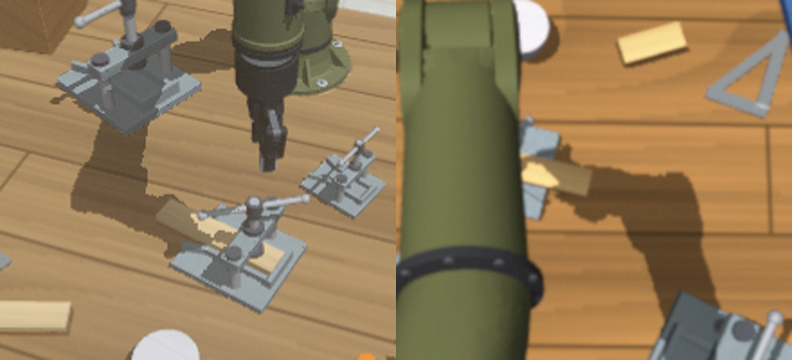

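The lath lies in the channel under the foot, with its end at the stop (scene crop about (275,265)). The foot is down and the gripper is clear, so I hand the job in.

```bash
python3 -c "
from bench import env
print(env.close_job())"
```

```text
the job is handed in; nothing more can be done
None
```

The lath is flat in the press channel with its end against the stop, and the foot is screwed down to about 0.3 N m above free; I let go, left everything else where it was, and handed in the job at about 31 s.

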